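# Open the water can for refilling

### The arm

A 7-joint arm with a two-finger parallel gripper is mounted at the origin on the work surface. World frame = base frame: x ahead of the robot, y to its left, z up, the work surface at z = 0. Lengths are in m, angles in degrees, forces in N, time in s.
With the tool pointing down it reaches from about 0.425 to 0.875 m from the base axis. Payload 4.7 kg.
Tool frame: the origin (TCP) lies between the finger pads; the fingertips stand 22 mm ahead of it and the grasp point (between the pads) lies 3 mm ahead of it; z points along the fingers, y is the line along which they close (so a half turn about z gives the same grasp; the last joint's range is limited). The gripper opens to 87 mm and grips with 3 to 60 N. Pads are 19 mm wide; open, the fingers measure 117 mm over their backs; the gripper's body (75 mm by 190 mm) begins 51 mm behind the grasp point.
Start: joints at [0.808, 18.392, -4.016, 83.108, 1.295, 78.541, -3.26], TCP at [0.65, -0, 0.245] pointing down, gripper open.
Joint ranges: [-163.93, 163.93], [-17.29, 119.83], [-79.2, 71.16], [3.27, 140.29], [-89.18, 269.18], [5.43, 117.66], [-154.24, 154.24]. Speed limits (degrees/s): [147.25, 147.25, 180, 180, 180, 180, 180].

### API

Orientations are given as [roll, pitch, yaw] about the fixed x, y, z axes, in that order (R = Rz(yaw) Ry(pitch) Rx(roll)).
In Python, from cell import env gives the robot as it stands.
- The arm moves only by the tool drive_tool, never from a script. Its argument "moves" is a list of rows, each a list of 3 entries, a list of its own where there are three numbers: the shift along the tool's x, y, z in mm, then the turn, a rotation vector about the tool's x, y, z in rad, then the closure, from 0 (fully open) to 1 (shut). In form: [[[x, y, z], [wx, wy, wz], jaw], ...]. A call has 1 to 12 rows; each row shifts and turns the commanded pose from where the row before left it, along the tool's axes as they then stand; what a row does not reach is not made up. A row lasts 1/12 s, in which the tool goes at most 41.7 mm and 7.16 degrees, less where a joint would pass 70% of its speed; a pose out of reach is approached as far as the arm can. A call with a gripper value outside its range is refused whole. The fingers move at their own pace and stop on an object; "newtons" is the grip in N (left out, the last holds). Time passes only in rows, so rows that do not move let the fingers close. It gives the time, the measured TCP pose, the force, the opening and the grip force at its end, in the units of the state.
- env.get_obs(): the state, without advancing time (a new reading comes with each control period).
- env.read_camera(name): name is "scene" or "side" or "wrist"; returns (picture, depth): 384x512x3 uint8, blue, green, red; 384x512 float32, m along the optical axis (not along the pixel's ray), 0 where there is no reading.
- env.get_calibration(name): a dict with "fx", "fy", "cx", "cy" (pixels), "T" (4x4, takes a point from camera to world coordinates). Camera axes: x right, y down, z forward; pixel columns grow to the right and rows downward; lengths in m; the calibration is good to about 2 mm. A picture is of the moment at which its call begins: read the wrist's pose just before it. get_calibration takes no time and is no camera call; for the wrist camera it gives the pose at the moment of the call.
- env.sign_off(): hands the job in; it is judged then, once.
The state is a dict: "time_s": time; "qpos": joint angles; "joint_velocities": joint speeds; "effort": joint torques, N m; "tool_pos": TCP position; "tool_rot": TCP orientation; "force": force on the tool from outside, world axes, zero at the start; "wrist_torque": the same for the moment, N m; "grip_width": finger opening in m; "grasp_force": force on a finger pad.
Only numpy, scipy, OpenCV 4.12 (cv2) and the standard library are available. Lean on these libraries where they do the work, as an engineer would, in place of code of your own. Each camera call takes 0.05 s, during which the arm holds its last target. There are 200 camera calls.

### The job

Open the blue water can so that it can be refilled: take the red bayonet cap by its bar, turn it anticlockwise until its lugs come to the slots in the neck, lift it out, and set it down right way up in the middle of the white plate without dropping it. Leave the can and the plate standing where they are, and do not disturb the flask, the funnel or the measuring cup.

Things in the scene. Friction and masses are not known exactly. Their poses are not given: they have to be found in the camera images.
- can: Blue 5-litre plastic water can, nearly full, about 5.4 kg (varies), loose on the ledge. Origin: centre of its underside, z up. Body 250 mm long (x), 130 wide (y), top at z = 170; handle on top over x = -10 to 113, crown at z = 212 mm. Its top front (-x) edge is cut off at 35 degrees; the filler neck stands on the cut, leaning 35 degrees from vertical towards -x. Pulled hard by a locked cap, the can shifts or tips.
- neck: The can's filler neck, 80 mm across. Origin: centre of its mouth, where the cap's rim rests. z: neck axis, out of the can, 35 degrees from vertical. Inside the mouth a 4 mm thick lip (opening 52 mm across) with two opposite slots for the cap's lugs. Where the slots lie around the neck differs from can to can, unrelated to the neck's x and y, and is hidden under the cap.
- cap: Red bayonet cap, 0.13 kg (varies), locked in the neck. Origin: on its axis at the rim's underside, at the neck's origin (within 2 mm) when seated. z: axis, out of the neck; x: along the bar. Rim 88 mm across, z = -5 to 8 mm. It turns easily and has 1.5 mm of side play, so it may rest off-centre. Turned anticlockwise (seen from outside) by 0.35 to 1.45 rad from the start it lifts out along z with no resistance but its weight; 15 mm of lift clears the lip.
- cap_bar (a point): Middle of the cap's bar grip, on the axis 21 mm above the cap's origin, axes as the cap: bar 66 mm long (x), 14 mm wide (y), from 13 mm below this point (top of the rim disc) to 13 mm above it.
- cap_foot (a point): Centre of the cap's underside, 11 mm below the cap's origin; the cap stands on this. Black hub 49 mm across with two lugs along +x and -x, 20 mm wide, reaching 30 mm from the axis. The lugs pass the slots within about 0.13 rad to either side; anywhere else, past the slots too, they catch under the lip after 2 mm of lift.
- plate: White ceramic plate, loose, 200 mm across, 20 mm high at the rim. Origin: centre of its underside. Its flat inner floor, 124 mm across, lies 6 mm above the origin.
- flask: Bystander: stainless steel flask with black screw-top cap, 74 mm across, 250 mm tall, upright. Origin: centre of its underside.
- funnel: Bystander: yellow plastic funnel standing mouth down, 110 mm across, 130 mm tall. Origin: centre of its underside.
- measuring_cup: Bystander: aluminium measuring cup, 80 mm across, 85 mm tall, side handle on its +y side reaching 72 mm from the centre. Origin: centre of its underside.
Things that resemble listed ones, but are neither listed nor needed, are in the scene too. Several things look just like the plate: the one meant starts farthest to the robot's right. Several things have the shape of the cap; the one meant has the colours described above.

How it is judged (in metres and radians):
On the way:
1. the cap is free of the neck: its rim at least 25 mm out along the neck axis (z of cap in the frame of neck above 0.025 m), for 0.1 s.
At the end, for the whole second after the job is handed in: The cap rests, released and still, upright (within 0.1 rad) on the plate's floor, its axis within 35 mm of the plate's centre; can and plate stand level and within 30 mm of where they were; flask, funnel and measuring cup undisturbed (horizontal distance between cap and plate below 0.035 m and z of cap in the frame of plate between 0.013 and 0.022 m and angle between cap's own z axis and vertical below 0.1 rad and linear speed of cap below 0.02 m/s and angle between each of can, plate's own z axis and vertical below 0.05 rad and distance of each of can, plate from where it was at the start of the episode below 0.03 m); the robot touches nothing.
It fails at once if the cap is dropped: moves faster than 0.6 m/s (a free fall of about 20 mm) with no finger touching it (linear speed of cap above 0.6 m/s and contact force between the fingers and cap below 0.05 N).
It fails at once if the can is dragged more than 40 mm or tipped more than 0.15 rad (distance of can from where it was at the start of the episode above 0.04 m or angle between can's own z axis and vertical above 0.15 rad).
It fails at once if the flask, funnel or measuring cup is moved more than 20 mm or tipped more than 0.2 rad (distance of any of flask, funnel, measuring_cup from where it was at the start of the episode above 0.02 m or angle between any of flask, funnel, measuring_cup's own z axis and vertical above 0.2 rad).
It also fails if it takes over 48 s, if anything falls off the work surface, if the arm or the gripper's body presses on something with over 40 N, if the wrist force passes 120 N, or if a joint passes its speed limit or range.

## Working session

There is one attempt and no reset: what is moved stays moved. The work goes in short steps, Python scripts to look and compute and a tool call to move; the robot and the scene stay as the last step left them, time stands still between calls to the robot, and variables do not carry over. Pictures are saved under pics/ and viewed, at most 10 in all, crops included, and the job is handed in when it is done.

Besides the shell and the picture viewer there is one more tool, called as a command line: name --argument value ..., lists and objects as JSON in quotes. drive_tool: Moves the arm, as the interface text tells. Its arguments: {"type":"object","properties":{"moves":{"type":"array"},"newtons":{"type":"number"}},"required":["moves"]}

```bash
mkdir -p pics; ls
python3 - <<'E'
from cell import env
import cv2,numpy as np
for n in ["scene","side"]:
    p,d=env.read_camera(n); cv2.imwrite(f"pics/{n}0.png",p); np.savez(f"pics/{n}0.npz",p=p,d=d,**{k:np.array(v) for k,v in env.get_calibration(n).items()})
    print(n,np.round(env.get_calibration(n)["T"],3).tolist())
o=env.get_obs();print(o)
E
```

```text
pics
scene [[-0.706, 0.474, -0.526, 1.092], [0.709, 0.457, -0.538, 0.553], [-0.015, -0.752, -0.659, 0.784], [0.0, 0.0, 0.0, 1.0]]
side [[-0.767, -0.343, 0.542, -0.108], [-0.641, 0.382, -0.665, 0.838], [0.021, -0.858, -0.513, 0.765], [0.0, 0.0, 0.0, 1.0]]
{'time_s': 0.1, 'qpos': array([ 0.8068116 , 18.43536592, -4.01736218, 83.16876329,  1.29588016,
       78.53983934, -3.25994272]), 'joint_velocities': array([ 0.01996326, -0.04538594, -0.03279907, -0.10357954, -0.03660808,
       -0.01108869,  0.04759588]), 'effort': array([ 1.37795760e-04, -4.92569017e+01, -4.06077392e-01, -3.13399816e+01,
       -6.42974046e-02,  3.95253638e-02,  6.49213871e-05]), 'tool_pos': array([ 6.49541536e-01, -2.07408986e-05,  2.43557365e-01]), 'tool_rot': array([-1.79901320e+02,  5.72229324e-03,  9.00047769e+01]), 'force': array([-0.01146928, -0.09866571,  0.45118423]), 'wrist_torque': array([ 0.02216043, -0.03656492, -0.05735446]), 'grasp_force': 0.0, 'grip_width': 0.08728205464218791}
```

View pics/scene0.png

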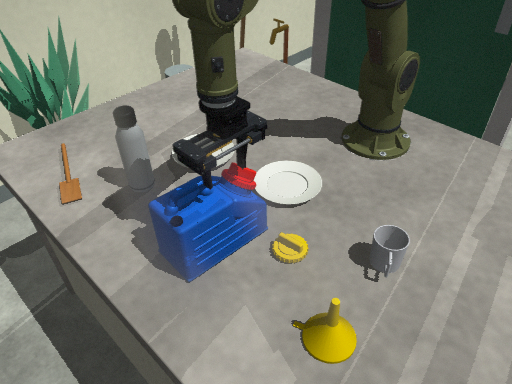

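View pics/side0.png

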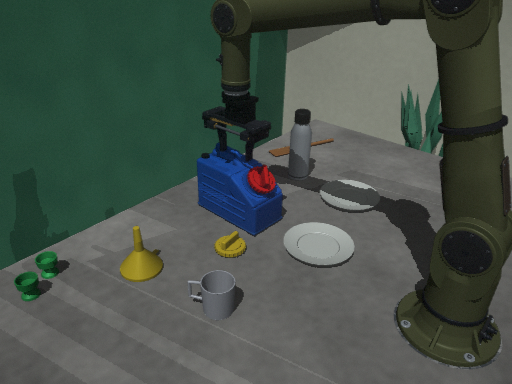

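Red caps: only one, on the can (scene (238,177), side (262,181)). The yellow decoy cap is at side (231,245). Plates are at side (319,244) and (350,194), and I'll choose by y. Next I'll check a close crop and take positions from depth.

```bash
cat > h.py <<'E'
import numpy as np,cv2
def load(f):
    z=np.load(f); return z['p'],z['d'],z
def world(d,z):
    v,u=np.mgrid[:d.shape[0],:d.shape[1]]
    P=np.stack([(u-z['cx'])/z['fx']*d,(v-z['cy'])/z['fy']*d,d],-1)
    return P@z['T'][:3,:3].T+z['T'][:3,3]
E
python3 - <<'E'
from h import *
for n in ["scene","side"]:
    p,d,z=load(f"pics/{n}0.npz"); W=world(d,z); b=p.astype(int)
    red=(b[...,2]>110)&(b[...,1]<60)&(b[...,0]<70)&(d>0)
    print(n,"red",red.sum(),W[red].mean(0).round(4))
    wh=(b.min(-1)>150)&(W[...,2]>0.003)&(W[...,2]<0.03)&(d>0)
    k,l,st,c=cv2.connectedComponentsWithStats(wh.astype(np.uint8))
    for i in range(1,k):
        if st[i,4]>150:
            m=W[l==i]; r=m[m[:,2]>.015]; print("plate",c[i],st[i,4],m.min(0).round(3),m.max(0).round(3))
    blue=(b[...,0]>100)&(b[...,2]<70)&(b[...,0]>b[...,2]*2.5)&(d>0)&(W[...,2]>.02)&(W[...,2]<.25)
    m=W[blue]; print("blue",m.min(0).round(3),m.max(0).round(3)); np.save(f"pics/{n}blue.npy",m)
    (c0,wd,a)=cv2.minAreaRect(m[m[:,2]>.03][:,:2].astype(np.float32)); print(c0,wd,a)
    v,u=np.nonzero(red); cv2.imwrite(f"pics/{n}crop.png",cv2.resize(p[v.min()-30:v.max()+40,u.min()-60:u.max()+40],None,fx=4,fy=4,interpolation=cv2.INTER_CUBIC)); print(u.min(),v.min())
    R=W[red]; np.save(f"pics/{n}red.npy",R)
E
```

```text
scene red 398 [ 0.5827 -0.0183  0.1668]
plate [114.56239316  16.66495726] 585 [-0.405 -1.71   0.003] [ 0.285 -1.671  0.03 ]
plate [29.80733945 40.66513761] 218 [ 0.358 -1.705  0.003] [ 0.536 -1.673  0.03 ]
plate [287.31449407 181.83865087] 2194 [ 0.283 -0.152  0.003] [0.484 0.047 0.023]
blue [ 0.558 -0.105  0.02 ] [0.799 0.034 0.22 ]
(0.6763776540756226, -0.03410477191209793) (0.1299668848514557, 0.23879246413707733) 86.12264251708984
224 163
side red 373 [ 0.5718 -0.0228  0.1638]
plate [319.91950464 239.16965944] 1615 [ 0.295 -0.148  0.003] [0.481 0.012 0.024]
blue [ 0.544 -0.092  0.045] [0.794 0.036 0.216]
(0.6692156195640564, -0.027016088366508484) (0.25158360600471497, 0.1271430104970932) 0.8220422863960266
248 166
```

View pics/sidecrop.png

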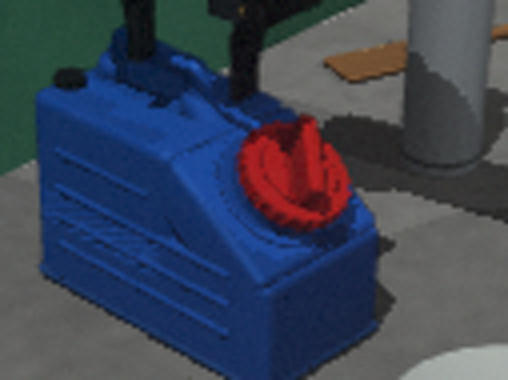

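Run:
```python
from h import *
from cell import env
from scipy.spatial.transform import Rotation as Ro
p,d,z=load("pics/side0.npz"); W=world(d,z)
for (u,v) in [(322,194),(378,196),(350,181),(350,208),(350,196)]: print(u,v,W[v,u].round(3))
for (u,v) in [(300,160),(300,140),(130,258),(219,300)]: print(u,v,W[v,u].round(3))
o=env.get_obs(); c=env.get_calibration("wrist")
R=Ro.from_euler('xyz',o['tool_rot'],degrees=True).as_matrix()
T=c['T']; print("wristcam in tool R",(R.T@T[:3,:3]).round(3).tolist(),"t",(R.T@(T[:3,3]-o['tool_pos'])).round(4),c['fx'],c['cx'],c['cy'])
A=np.vstack([np.load("pics/sidered.npy"),np.load("pics/scenered.npy")])
n=np.array([-np.sin(np.radians(35)),0,np.cos(np.radians(35))])
h=A@n
print(np.histogram(h,20))
```

```text
322 194 [ 0.52  -0.286  0.019]
378 196 [ 0.37  -0.394  0.023]
350 181 [ 0.492 -0.424  0.022]
350 208 [ 0.405 -0.271  0.02 ]
350 196 [ 0.45  -0.353  0.009]
300 160 [ 0.648 -0.334  0.085]
300 140 [ 0.655 -0.333  0.159]
130 258 [0.689 0.358 0.047]
219 300 [0.401 0.33  0.066]
wristcam in tool R [[0.001, -0.965, -0.262], [1.0, 0.001, -0.001], [0.001, -0.262, 0.965]] t [ 0.0709  0.     -0.141 ] 285.190902374305 250.2984959849164 192.89400573242366
(array([ 22,  18,  26,  26,  79, 110, 142,  94,  28,  23,  17,  21,  22,
        25,  25,  38,  28,  21,   4,   2]), array([-0.21520217, -0.21276876, -0.21033536, -0.20790196, -0.20546855,
       -0.20303515, -0.20060175, -0.19816835, -0.19573494, -0.19330154,
       -0.19086814, -0.18843473, -0.18600133, -0.18356793, -0.18113453,
       -0.17870112, -0.17626772, -0.17383432, -0.17140091, -0.16896751,
       -0.16653411]))
```

Run:
```python
from h import *
n=np.array([-np.sin(np.radians(35)),0,np.cos(np.radians(35))]);e1=np.array([n[2],0,-n[0]]);e2=np.array([0,1,0])
for k in["side","scene"]:
    A=np.load(f"pics/{k}red.npy");h=A@n;b=A[h>-.187]
    q=np.c_[b@e1,b@e2]; print(k,"bar",len(q),q.mean(0).round(4),cv2.minAreaRect(q.astype(np.float32)), b.mean(0).round(4), np.percentile(b@n,90))
    a=A; print("all",cv2.minAreaRect(np.c_[a@e1,a@e2].astype(np.float32)))
```

```text
side bar 90 [ 0.5619 -0.0271] ((0.5629688501358032, -0.02918372116982937), (0.014778465032577515, 0.057589396834373474), 54.67136764526367) [ 0.5613 -0.0271  0.178 ] -0.17250639171145313
all ((0.558413565158844, -0.029152989387512207), (0.0879112035036087, 0.06520108878612518), 58.85087585449219)
scene bar 82 [ 0.5648 -0.0255] ((0.5881686210632324, -0.024577349424362183), (0.0801532045006752, 0.04630544036626816), 13.81900405883789) [ 0.5666 -0.0255  0.1755] -0.17708134071300607
all ((0.5882143378257751, -0.01774366945028305), (0.08346529304981232, 0.08174306154251099), 33.71652603149414)
```

Target plate: side (350,194), at about (0.448, -0.345), which is the one farthest right. The cap is the red one on the neck at about (0.568, -0.029, 0.170). Its bar lies about -35° from the uphill direction. Next is raise, back off, and yaw/tilt into a hover along the neck axis.

drive_tool --moves '[[[0, 0, -30], [0, 0, 0], 0], [[0, 0, -30], [0, 0, 0], 0], [[-6, -30, 0], [0, 0, 0.12], 0], [[-6, -30, 0], [0, 0, 0], 0], [[-6, -30, 0], [0, 0, 0], 0], [[0, -25, 0], [0, 0, 0.1], 0], [[0, 0, 0], [0, 0, 0.12], 0], [[0, 0, 0], [0, 0, 0.12], 0], [[0, 0, 0], [0, 0, 0.12], 0], [[0, 0, 0], [0, 0, 0.12], 0], [[0, 0, 0], [0, 0, 0.12], 0], [[0, 0, 0], [0, 0, 0.12], 0]]'

```text
time_s: 1.1
tool_pos: [0.5339, -0.0077, 0.3041]
tool_rot: [-180.0, 0.0, 35.8]
force: [-0.3, -0.2, 0.1]
grip_width: 0.0868
grasp_force: 0.0
```

drive_tool --moves '[[[0, 0, 0], [0, 0, 0.12], 0], [[0, 0, 0], [0, 0, 0.12], 0], [[0, 0, 0], [0, 0, 0.12], 0], [[0, 0, 0], [0, 0, 0.12], 0], [[0, 0, 0], [0, 0, 0.12], 0], [[0, 0, 0], [0, 0, 0.12], 0], [[0, 0, 0], [0, 0, 0.12], 0], [[0, 0, 0], [0, 0, 0.12], 0], [[0, 0, 0], [0, 0, 0.12], 0], [[0, 0, 0], [0, 0, 0.12], 0], [[0, 0, 0], [0.07, 0.1, 0], 0], [[0, 0, 0], [0.07, 0.1, 0], 0]]'

```text
time_s: 2.1
tool_pos: [0.5356, -0.0075, 0.3029]
tool_rot: [-171.8, -11.5, -33.4]
force: [-0.6, 1.0, 0.5]
grip_width: 0.0869
grasp_force: 0.0
```

drive_tool --moves '[[[0, 0, 0], [0.07, 0.1, 0], 0], [[0, 0, 0], [0.07, 0.1, 0], 0], [[0, 0, 0], [0.07, 0.1, 0], 0], [[0, 0, 0], [0, 0, 0], 0], [[0, 0, 0], [0, 0, 0], 0]]'

```text
time_s: 2.52
tool_pos: [0.5407, -0.0066, 0.3001]
tool_rot: [-161.4, -24.2, -36.6]
force: [-0.0, -0.3, 0.6]
grip_width: 0.0869
grasp_force: 0.0
```

```bash
cat >> h.py <<'E'
def snap(n,f):
    from cell import env
    c=env.get_calibration(n);p,d=env.read_camera(n)
    cv2.imwrite(f"pics/{f}.png",p);np.savez(f"pics/{f}.npz",p=p,d=d,**{k:np.array(v) for k,v in c.items()})
E
python3 - <<'E'
from h import *
from cell import env
from scipy.spatial.transform import Rotation as Ro
snap("wrist","w1"); o=env.get_obs(); print(o['qpos'].round(1),o['tool_pos'],Ro.from_euler('xyz',o['tool_rot'],degrees=True).as_matrix().round(3).tolist())
p,d,z=load("pics/w1.npz"); W=world(d,z); b=p.astype(int)
red=(b[...,2]>90)&(b[...,1]<70)&(b[...,0]<80)&(d>0); print(red.sum(),W[red].mean(0))
E
```

```text
[   7.9  -16.9   -7.8  117.6   -4.8   48.9 -120.5] [ 0.54164945 -0.00608384  0.30120425] [[0.732, -0.459, 0.504], [-0.543, -0.839, 0.026], [0.411, -0.293, -0.864]]
2079 [ 0.57959323 -0.04427039  0.16226222]
```

View pics/w1.png

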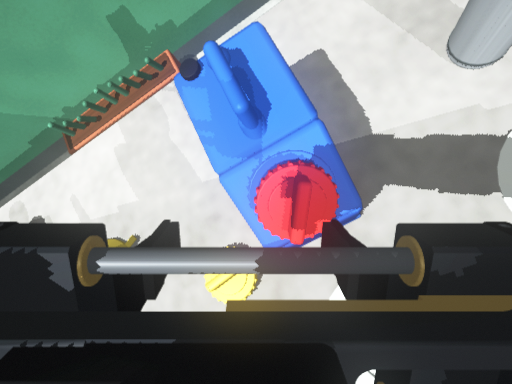

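```bash
cat > fit.py <<'E'
from h import *
from scipy.optimize import least_squares
from scipy.spatial.transform import Rotation as Ro
from cell import env
def fit(f):
    p,d,z=load(f"pics/{f}.npz"); W=world(d,z); b=p.astype(int)
    red=(b[...,2]>80)&(b[...,1]<70)&(b[...,0]<80)&(b[...,2]>2*b[...,1])&(d>0); A=W[red]
    A=A[np.linalg.norm(A-np.median(A,0),axis=1)<.06]
    # plane of disc by ransac-like iteration
    n=np.array([-.5736,0,.819]); 
    h=A@n; hist,e=np.histogram(h,60); h0=e[hist.argmax()]+(e[1]-e[0])/2
    for _ in range(8):
        s=A[abs(A@n-h0)<.003]; c=s.mean(0); n=np.linalg.svd(s-c)[2][2]; n*=np.sign(n[2]); h0=c@n
    e1=np.cross([0,1,0],n);e1/=np.linalg.norm(e1);e2=np.cross(n,e1)
    h=A@n-h0
    q=np.c_[A@e1,A@e2]; rim=q[abs(h)<.005]; cr=cv2.minEnclosingCircle(rim.astype(np.float32))
    top=q[(h>.019)]; ms=cv2.minAreaRect(top.astype(np.float32)); 
    v=np.linalg.svd(top-top.mean(0),full_matrices=False)[2][0]; ang=np.degrees(np.arctan2(v[1],v[0]))
    print("n",n.round(4),"tilt",np.degrees(np.arccos(n[2])).round(2),"n_disc",len(s),"rim",cr,"top",len(top),ms,"barang",ang, "hmax",np.percentile(h,99))
    g=cr[0][0]*e1+cr[0][1]*e2; t=ms[0][0]*e1+ms[0][1]*e2
    print("bar centre by rim",(g+(h0+.013)*n).round(4),"by bar",(t+(h0+.013)*n).round(4))
    return n,e1,e2
if __name__=="__main__":
    import sys; fit(sys.argv[1])
E
python3 fit.py w1
```

```text
n [-0.6475 -0.0989  0.7556] tilt 40.92 n_disc 1146 rim ((0.5356753468513489, -0.07136192917823792), 0.03637704625725746) top 438 ((0.547555148601532, -0.059395045042037964), (0.01244319323450327, 0.05620541051030159), 53.34348678588867) barang 142.66047880264134 hmax 0.021400651015683496
bar centre by rim [ 0.5611 -0.0482  0.1685] by bar [ 0.5693 -0.0362  0.1771]
```

```bash
cat > fit2.py <<'E'
from h import *
import sys
def can(fs):
    out=[]
    for f in fs:
        p,d,z=load(f"pics/{f}.npz"); W=world(d,z); b=p.astype(int)
        m=(b[...,0]>90)&(b[...,2]<90)&(b[...,0]>b[...,2]*2)&(b[...,0]>1.4*b[...,1])&(d>0)&(W[...,2]>.02)&(W[...,2]<.25)&(W[...,0]>.45)&(W[...,0]<.9)&(abs(W[...,1])<.2)
        A=W[m]; m2=cv2.erode(m.astype(np.uint8),np.ones((3,3)))>0
        print(f,len(A),"zhist",np.median(A[(A[:,2]>.16)&(A[:,2]<.18)],0).round(3),cv2.minAreaRect(A[:,:2].astype(np.float32)))
        t=W[m2]; t=t[abs(t[:,2]-.170)<.006]; print("  top",len(t),cv2.minAreaRect(t[:,:2].astype(np.float32)))
        # cut plane: points 2..: fit with normals
        N=np.cross(cv2.Sobel(W.astype(np.float64),-1,1,0,ksize=5),cv2.Sobel(W.astype(np.float64),-1,0,1,ksize=5)); N/=np.linalg.norm(N,axis=-1,keepdims=True)+1e-12; N*=np.where((N*(W-z['T'][:3,3])).sum(-1,keepdims=True)>0,-1,1)
        s=N[m2]; side=s[abs(s[:,2])<.25]
        if len(side)>50:
            a=np.degrees(np.arctan2(side[:,1],side[:,0])); h,e=np.histogram((a+45)%90-45,45,(-45,45)); k=h.argmax(); print("  side yaw",e[k]+1,h[max(0,k-3):k+4], "med",np.median(((a+45)%90-45)))
        cut=s[(abs(np.degrees(np.arccos(np.clip(s[:,2],-1,1)))-35)<12)&(s[:,0]<0)]
        if len(cut)>30: v=np.median(cut,0); print("  cut n",len(cut),v/np.linalg.norm(v),np.degrees(np.arctan2(-v[1],-v[0])))
can(sys.argv[1:])
E
python3 fit2.py scene0 side0 w1
```

```text
scene0 6164 zhist [ 0.726 -0.018  0.168] ((0.6755090951919556, -0.03546637296676636), (0.13291983306407928, 0.24561707675457), 87.500732421875)
  top 1420 ((0.7089264988899231, -0.03593693673610687), (0.11983078718185425, 0.17444045841693878), 87.62651062011719)
  side yaw -2.0 [206 272 360 361 345 253 131] med -3.05111874384653
  cut n 363 [-0.36418242  0.16564732  0.91647811] -24.458277485916675
side0 3137 zhist [0.688 0.    0.171] ((0.6701781749725342, -0.03062816709280014), (0.12945257127285004, 0.25152653455734253), 88.53526306152344)
  top 435 ((0.709059476852417, -0.00016419216990470886), (0.1594972014427185, 0.06507369875907898), 4.4590911865234375)
  side yaw -4.0 [ 57 109 126 158 146 130 119] med -2.1704941291134787
  cut n 265 [-0.50333407  0.21028287  0.83811451] -22.674193087821575
w1 13165 zhist [ 0.701 -0.061  0.17 ] ((0.6679290533065796, -0.039399802684783936), (0.1277085542678833, 0.2454765886068344), 87.48424530029297)
  top 7956 ((0.7050082087516785, -0.04180365800857544), (0.12171002477407455, 0.16522613167762756), 87.9587631225586)
  side yaw -4.0 [ 16  36  77 151  99  32  24] med -3.27594474039266
  cut n 1597 [-0.50460917 -0.11379036  0.85581618] 12.70775553357761
```

```bash
cat > fit3.py <<'E'
from h import *
import sys
from cell import env
from scipy.spatial.transform import Rotation as Ro
y=np.radians(-2.5); n=np.array([-np.cos(y)*.5736,-np.sin(y)*.5736,.8192]); e2=np.array([-np.sin(y),np.cos(y),0]); e1=np.cross(e2,n)
def fit(f):
    p,d,z=load(f"pics/{f}.npz"); W=world(d,z); b=p.astype(int)
    red=(b[...,2]>80)&(b[...,2]>2*b[...,1])&(b[...,2]>2*b[...,0])&(d>0); A=W[red]
    A=A[np.linalg.norm(A-np.median(A,0),axis=1)<.06]
    h=A@n; q=np.c_[A@e1,A@e2]; hist,e=np.histogram(h,np.arange(h.min(),h.max(),.002)); hd=e[hist[:len(hist)*2//3].argmax()]+.001
    top=q[h>hd+.019]; v=np.linalg.svd(top-top.mean(0),full_matrices=False)[2][0]
    r=cv2.minAreaRect(top.astype(np.float32)); C=lambda c,hh:c[0]*e1+c[1]*e2+hh*n
    print(f,"hd",hd.round(4),"h99",np.percentile(h,98).round(4),"ntop",len(top),r,"bar ang",np.degrees(np.arctan2(v[1],v[0])).round(1),"mean",top.mean(0).round(4))
    rr=cv2.minAreaRect(q.astype(np.float32)); print("   all",rr,"| bar centre",C(r[0],hd+.013).round(4),C(rr[0],hd+.013).round(4))
if __name__=="__main__":
    for f in sys.argv[1:]: fit(f)
E
python3 fit3.py w1 side0 scene0
```

```text
w1 hd -0.1983 h99 -0.1743 ntop 878 ((0.5649570822715759, -0.009705502539873123), (0.014136604964733124, 0.06464464962482452), 55.53799819946289) bar ang 145.0 mean [ 0.5667 -0.0102]
   all ((0.5663056969642639, -0.01034952700138092), (0.08635804057121277, 0.08394774794578552), 62.94293975830078) | bar centre [ 0.5681 -0.0345  0.1723] [ 0.5692 -0.0352  0.1731]
side0 hd -0.1998 h99 -0.173 ntop 88 ((0.5651146173477173, -0.0059140343219041824), (0.014871344901621342, 0.06132625788450241), 56.02234649658203) bar ang 145.1 mean [ 0.5639 -0.0045]
   all ((0.5655806064605713, -0.007587973028421402), (0.08205130696296692, 0.08643809705972672), 0.41390660405158997) | bar centre [ 0.5693 -0.0308  0.1711] [ 0.5696 -0.0325  0.1714]
scene0 hd -0.2029 h99 -0.1773 ntop 75 ((0.5866812467575073, -0.003152536228299141), (0.08137518167495728, 0.04562966898083687), 9.994668960571289) bar ang 153.1 mean [ 0.5688 -0.004 ]
   all ((0.5867543816566467, 0.007736630737781525), (0.08004699647426605, 0.0826733261346817), 35.76045227050781) | bar centre [ 0.5888 -0.0289  0.181 ] [ 0.5893 -0.018   0.181 ]
```

```bash
cat > plan.py <<'E'
from fit3 import *
import sys
def frame(a):
    a=np.radians(a); yt=np.cos(a)*e1+np.sin(a)*e2; return np.c_[np.cross(yt,-n),yt,-n]
def plan(P,Rt):
    o=env.get_obs(); R=Ro.from_euler('xyz',o['tool_rot'],degrees=True).as_matrix()
    dp=np.asarray(P)-o['tool_pos']
    print("t",o['time_s'],"shift cur frame mm",(R.T@dp*1000).round(1),"target frame",(Rt.T@dp*1000).round(1),"rotvec",Ro.from_matrix(R.T@Rt).as_rotvec().round(4),"q",o['qpos'].round(0),"F",o['force'].round(1))
C=np.array([.569,-.033,.172])
if __name__=="__main__": plan(C+float(sys.argv[1])*n,frame(float(sys.argv[2])))
E
python3 plan.py .07 -124.7
```

```text
t 2.5667 shift cur frame mm [-25.2  48.   55. ] target frame [-27.1  50.   52.2] rotvec [0.0053 0.0967 0.0668] q [   8.  -17.   -8.  118.   -5.   49. -121.] F [-0.   0.1  0.1]
```

drive_tool --moves '[[[-8, 16, 18], [0, 0, 0], 0], [[-8, 16, 18], [0, 0, 0], 0], [[-8, 16, 18], [0, 0, 0], 0], [[0, 0, 0], [0.0025, 0.048, 0.033], 0], [[0, 0, 0], [0.0025, 0.048, 0.033], 0], [[0, 0, 0], [0, 0, 0], 0], [[0, 0, 0], [0, 0, 0], 0]]'

```text
time_s: 3.15
tool_pos: [0.5368, -0.0303, 0.2279]
tool_rot: [-158.5, -27.9, -42.3]
force: [-0.3, 0.1, 0.7]
grip_width: 0.087
grasp_force: 0.0
```

```bash
python3 plan.py .012 -124.7; python3 -c "
from h import *
snap('wrist','w2')"; python3 fit3.py w2
```

```text
t 3.15 shift cur frame mm [-3.6  4.2 52.4] target frame [-3.9  4.3 52.3] rotvec [0.0001 0.0065 0.0049] q [  10.  -17.   -9.  128.   -3.   34. -124.] F [-0.3  0.1  0.7]
w2 hd -0.1984 h99 -0.1743 ntop 1240 ((0.5697814226150513, -0.013285327702760696), (0.013494821265339851, 0.05221777409315109), 55.560970306396484) bar ang 145.6 mean [ 0.5708 -0.0136]
   all ((0.5698853731155396, -0.013115979731082916), (0.08728421479463577, 0.0758104920387268), 55.952877044677734) | bar centre [ 0.572  -0.0383  0.1749] [ 0.5721 -0.0381  0.175 ]
```

drive_tool --moves '[[[-2, 2.5, 5], [0, 0.003, 0.0025], 0], [[-2, 2.5, 5], [0, 0.003, 0.0025], 0], [[0, 0, 12], [0, 0, 0], 0], [[0, 0, 12], [0, 0, 0], 0], [[0, 0, 10], [0, 0, 0], 0], [[0, 0, 4], [0, 0, 0], 0], [[0, 0, 0], [0, 0, 0], 0]]'

```text
time_s: 3.78
tool_pos: [0.5582, -0.0341, 0.1828]
tool_rot: [-158.3, -28.0, -42.8]
force: [0.6, -1.4, 0.6]
grip_width: 0.0869
grasp_force: 0.0
```

```bash
python3 plan.py .012 -124.7
```

```text
t 3.7833 shift cur frame mm [ 1.3 -2.9  3. ] target frame [ 1.3 -2.9  3. ] rotvec [ 0.0025  0.0013 -0.0028] q [  11.  -11.  -10.  129.   -2.   27. -126.] F [ 0.6 -1.4  0.6]
```

drive_tool --moves '[[[0.5, -1.5, 1.5], [0, 0, 0], 0], [[0, 0, 0], [0, 0, 0], 0.4], [[0, 0, 0], [0, 0, 0], 0.6], [[0, 0, 0], [0, 0, 0], 0.8], [[0, 0, 0], [0, 0, 0], 1], [[0, 0, 0], [0, 0, 0], 1], [[0, 0, 0], [0, 0, 0], 1], [[0, 0, 0], [0, 0, 0], 1]]' --newtons 8

```text
time_s: 4.45
tool_pos: [0.5604, -0.0332, 0.184]
tool_rot: [-158.2, -28.1, -42.9]
force: [0.8, -0.4, -0.0]
grip_width: 0.0486
grasp_force: 0.0
```

```bash
python3 plan.py .012 -124.7; python3 -c "
from h import *
snap('side','s2')
p,_,_=load('pics/s2.npz'); cv2.imwrite('pics/s2c.png',cv2.resize(p[100:250,180:330],None,fx=4,fy=4,interpolation=cv2.INTER_CUBIC))"
```

```text
t 4.45 shift cur frame mm [-0.2 -0.5  2.7] target frame [-0.2 -0.5  2.7] rotvec [ 0.0009 -0.0011 -0.0025] q [  11.  -11.  -10.  129.   -1.   27. -126.] F [ 0.8 -0.4 -0. ]
```

View pics/s2c.png

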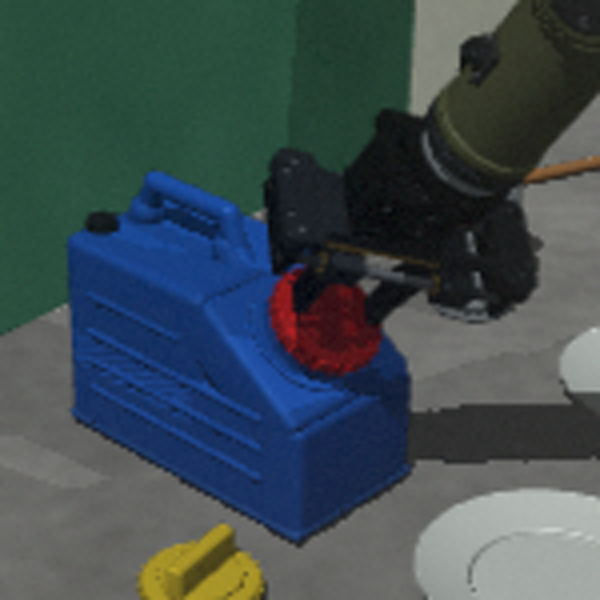

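The gripper stands over the bar with its fingers on both sides (crop (300,290) and (385,300)), still closing. I'll keep closing.

drive_tool --moves '[[[0, 0, 1], [0, 0, 0], 1], [[0, 0, 0], [0, 0, 0], 1], [[0, 0, 0], [0, 0, 0], 1], [[0, 0, 0], [0, 0, 0], 1], [[0, 0, 0], [0, 0, 0], 1], [[0, 0, 0], [0, 0, 0], 1], [[0, 0, 0], [0, 0, 0], 1]]'

```text
time_s: 5.08
tool_pos: [0.5609, -0.0332, 0.1829]
tool_rot: [-158.2, -28.1, -42.9]
force: [0.7, -0.5, -0.3]
grip_width: 0.0139
grasp_force: 8.0
```

```bash
python3 plan.py .012 -124.7
```

```text
t 5.0833 shift cur frame mm [-0.1 -0.6  1.6] target frame [-0.  -0.6  1.6] rotvec [ 0.0012 -0.0008 -0.0026] q [  11.  -11.  -10.  129.   -1.   27. -126.] F [ 0.7 -0.5 -0.3]
```

drive_tool --moves '[[[0, 0, 0], [0, 0, 0], 1], [[0, 0, 0], [0, 0, -0.085], 1], [[0, 0, 0], [0, 0, -0.085], 1], [[0, 0, 0], [0, 0, -0.085], 1], [[0, 0, 0], [0, 0, -0.085], 1], [[0, 0, 0], [0, 0, 0], 1], [[0, 0, -1.5], [0, 0, 0], 1], [[0, 0, -1.5], [0, 0, 0], 1], [[0, 0, 0], [0, 0, 0], 1]]' --newtons 25

```text
time_s: 5.83
tool_pos: [0.5593, -0.0331, 0.1846]
tool_rot: [-169.5, -33.6, -21.2]
force: [10.4, -1.3, -9.3]
grip_width: 0.014
grasp_force: 25.0
```

```bash
python3 plan.py .0104 -124.7
```

```text
t 5.8333 shift cur frame mm [ 0.5 -0.7  5.5] target frame [ 0.3 -0.8  5.5] rotvec [ 0.001  -0.0007  0.3353] q [   8.  -11.   -7.  129.    0.   27. -108.] F [10.4 -1.3 -9.3]
```

drive_tool --moves '[[[0, 0, 0], [0, 0, -0.04], 1], [[0, 0, 0], [0, 0, -0.04], 1], [[0, 0, 0], [0, 0, -0.04], 1], [[0, 0, 0], [0, 0, 0], 1]]'

```text
time_s: 6.17
tool_pos: [0.5594, -0.0328, 0.1847]
tool_rot: [-174.1, -34.6, -12.9]
force: [9.0, 0.5, -9.5]
grip_width: 0.0139
grasp_force: 25.0
```

```bash
python3 plan.py .0104 -124.7
```

```text
t 6.1667 shift cur frame mm [ 0.5 -0.3  5.5] target frame [ 0.3 -0.5  5.5] rotvec [ 8.000e-04 -4.000e-04  4.565e-01] q [   6.  -11.   -6.  129.    1.   27. -102.] F [ 9.   0.5 -9.5]
```

Still caught at 0.46 rad with a steady pull. I'll keep turning under light tension.

drive_tool --moves '[[[0, 0, 0], [0, 0, -0.04], 1], [[0, 0, 0], [0, 0, -0.04], 1], [[0, 0, 0], [0, 0, -0.04], 1], [[0, 0, 0], [0, 0, 0], 1]]'

```text
time_s: 6.5
tool_pos: [0.5594, -0.0327, 0.1847]
tool_rot: [-178.9, -35.0, -4.5]
force: [9.2, 0.2, -9.5]
grip_width: 0.014
grasp_force: 25.0
```

drive_tool --moves '[[[0, 0, 0], [0, 0, -0.04], 1], [[0, 0, 0], [0, 0, -0.04], 1], [[0, 0, 0], [0, 0, -0.04], 1], [[0, 0, 0], [0, 0, 0], 1]]'

```text
time_s: 6.83
tool_pos: [0.5594, -0.0327, 0.1847]
tool_rot: [176.3, -34.8, 3.9]
force: [8.7, 0.2, -9.3]
grip_width: 0.0141
grasp_force: 25.0
```

drive_tool --moves '[[[0, 0, 0], [0, 0, -0.04], 1], [[0, 0, 0], [0, 0, -0.04], 1], [[0, 0, 0], [0, 0, -0.04], 1], [[0, 0, 0], [0, 0, 0], 1]]'

```text
time_s: 7.17
tool_pos: [0.5593, -0.0327, 0.1847]
tool_rot: [171.6, -34.1, 12.2]
force: [7.6, 0.4, -7.2]
grip_width: 0.0138
grasp_force: 25.0
```

drive_tool --moves '[[[0, 0, 0], [0, 0, -0.04], 1], [[0, 0, 0], [0, 0, -0.04], 1], [[0, 0, 0], [0, 0, -0.04], 1], [[0, 0, 0], [0, 0, 0], 1]]'

```text
time_s: 7.5
tool_pos: [0.5592, -0.0326, 0.1851]
tool_rot: [167.1, -32.8, 20.3]
force: [2.5, 0.5, -4.1]
grip_width: 0.0139
grasp_force: 25.0
```

Force dropped and the cap rose, so the slot has been reached. I'll turn slightly further in and lift gently.

drive_tool --moves '[[[0, 0, 0], [0, 0, -0.03], 1], [[0, 0, -1.5], [0, 0, 0], 1], [[0, 0, -1.5], [0, 0, 0], 1], [[0, 0, 0], [0, 0, 0], 1]]'

```text
time_s: 7.83
tool_pos: [0.5572, -0.0334, 0.188]
tool_rot: [166.1, -32.4, 22.2]
force: [0.6, -0.4, -1.1]
grip_width: 0.0139
grasp_force: 25.0
```

Free: the pull is now only the cap's weight. I'll lift along the axis.

drive_tool --moves '[[[0, 0, -5], [0, 0, 0], 1], [[0, 0, -5], [0, 0, 0], 1], [[0, 0, -6], [0, 0, 0], 1], [[0, 0, -8], [0, 0, 0], 1], [[0, 0, 0], [0, 0, 0], 1]]'

```text
time_s: 8.25
tool_pos: [0.5439, -0.0324, 0.2096]
tool_rot: [165.9, -32.6, 22.3]
force: [-0.6, -0.7, -1.1]
grip_width: 0.0138
grasp_force: 25.0
```

drive_tool --moves '[[[0, 0, -12], [0, 0, 0], 1], [[0, 0, -12], [0, 0, 0], 1], [[0, 0, -12], [0, 0, 0], 1], [[0, 0, -12], [0, 0, 0], 1], [[0, 0, -6], [0, 0, 0], 1], [[0, 0, 0], [0, 0, 0], 1]]'

```text
time_s: 8.75
tool_pos: [0.5404, -0.033, 0.2444]
tool_rot: [166.4, -31.8, 22.1]
force: [-0.2, 0.0, -1.0]
grip_width: 0.0137
grasp_force: 25.0
```

```bash
cat > place.py <<'E'
from plan import *
for f in ["side0","w1"]:
    p,d,z=load(f"pics/{f}.npz"); W=world(d,z); 
    if f=="side0":
        m=(np.hypot(W[...,0]-.448,W[...,1]+.345)<.13)&(W[...,2]>.016)&(W[...,2]<.028)&(d>0); r=W[m][:,:2]
        print("rim",m.sum(),cv2.minEnclosingCircle(r.astype(np.float32)),W[m].max(0),W[m].min(0))
o=env.get_obs(); R=Ro.from_euler('xyz',o['tool_rot'],degrees=True).as_matrix()
zt=R[:,2]; ax=np.cross(zt,[0,0,-1]); ax=ax/np.linalg.norm(ax)*np.arcsin(np.linalg.norm(ax))
print("tilt-to-vertical rotvec tool",(R.T@ax).round(3)); print("shift per world x,y,z in tool",R.T.round(3).tolist()); print(o['tool_pos'],o['qpos'].round(0),o['force'])
E
python3 place.py
```

```text
rim 506 ((0.4520784318447113, -0.3474719524383545), 0.10205602645874023) [ 0.5499424  -0.2464324   0.02634595] [ 0.35237824 -0.44924495  0.01601063]
tilt-to-vertical rotvec tool [ 0.212 -0.559  0.   ]
shift per world x,y,z in tool [[0.788, 0.319, 0.527], [0.251, -0.947, 0.2], [0.563, -0.025, -0.826]]
[ 0.54040115 -0.03298007  0.24435326] [ 10. -17.  -9. 126.  -3.  37. -69.] [-0.24109354  0.03143368 -1.00804387]
```

drive_tool --moves '[[[0, 0, 0], [0.042, -0.111, 0], 1], [[0, 0, 0], [0.042, -0.111, 0], 1], [[0, 0, 0], [0.042, -0.111, 0], 1], [[0, 0, 0], [0.042, -0.111, 0], 1], [[0, 0, 0], [0.042, -0.111, 0], 1], [[0, 0, 0], [0, 0, 0], 1]]'

```text
time_s: 9.25
tool_pos: [0.5422, -0.0323, 0.2393]
tool_rot: [-179.9, 0.3, 18.3]
force: [0.6, -0.2, -2.0]
grip_width: 0.0138
grasp_force: 25.0
```

```bash
cat > go.py <<'E'
from plan import *
o=env.get_obs(); R=Ro.from_euler('xyz',o['tool_rot'],degrees=True).as_matrix()
zt=R[:,2]; ax=np.cross(zt,[0,0,-1]); print("to vertical",(R.T@ax).round(4),"shift to above plate, mm",(R.T@(np.array([.452,-.347,o['tool_pos'][2]])-o['tool_pos'])*1000).round(1),o['tool_pos'].round(4),o['tool_rot'].round(1),"q",o['qpos'].round(0),"F",o['force'].round(2),o['grip_width'])
E
python3 go.py
```

```text
to vertical [-0.0014  0.0051  0.    ] shift to above plate, mm [-184.3  270.6    0.5] [ 0.5422 -0.0323  0.2393] [-179.9    0.3   18.3] q [ 10.   6. -10.  98.   1.  76. -72.] F [ 0.64 -0.21 -1.98] 0.013795474190829446
```

drive_tool --moves '[[[-6, 9, 0], [0, 0, 0], 1], [[-12, 18, 0], [0, 0, 0], 1], [[-18, 26, 0], [0, 0, 0], 1], [[-20, 29, 0], [0, 0, 0], 1], [[-20, 29, 0], [0, 0, 0], 1], [[-20, 29, 0], [0, 0, 0], 1], [[-20, 29, 0], [0, 0, 0], 1], [[-20, 29, 0], [0, 0, 0], 1], [[-20, 29, 0], [0, 0, 0], 1], [[-16, 24, 0], [0, 0, 0], 1], [[-9, 14, 0], [0, 0, 0], 1], [[-3, 5, 0], [0, 0, 0], 1]]'

```text
time_s: 10.25
tool_pos: [0.4452, -0.3507, 0.2435]
tool_rot: [179.7, -0.1, 17.8]
force: [-0.4, -0.2, -1.6]
grip_width: 0.0137
grasp_force: 25.0
```

drive_tool --moves '[[[0, 0, 25], [0, 0, 0], 1], [[0, 0, 30], [0, 0, 0], 1], [[0, 0, 30], [0, 0, 0], 1], [[0, 0, 25], [0, 0, 0], 1], [[0, 0, 15], [0, 0, 0], 1], [[0, 0, 10], [0, 0, 0], 1], [[0, 0, 0], [0, 0, 0], 1], [[0, 0, 0], [0, 0, 0], 1]]'

```text
time_s: 10.92
tool_pos: [0.4493, -0.3463, 0.1083]
tool_rot: [179.9, -0.1, 18.3]
force: [0.4, -0.5, -1.5]
grip_width: 0.0142
grasp_force: 25.0
```

```bash
python3 go.py; python3 -c "
from h import *
snap('side','s3')
p,_,_=load('pics/s3.npz'); cv2.imwrite('pics/s3c.png',cv2.resize(p[80:280,200:440],None,fx=3,fy=3,interpolation=cv2.INTER_CUBIC))"
```

```text
to vertical [ 0.0023 -0.0026  0.    ] shift to above plate, mm [2.4 1.5 0. ] [ 0.4493 -0.3463  0.1083] [ 1.799e+02 -1.000e-01  1.830e+01] q [ 30.  14.   6. 105.  -2.  61. -35.] F [ 0.35 -0.52 -1.53] 0.01424626325022273
```

View pics/s3c.png

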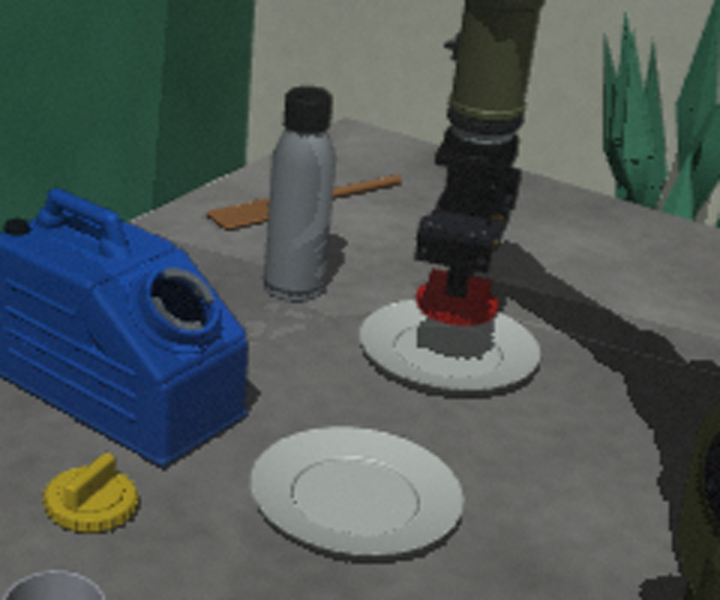

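The cap is held upright at crop (458,300), over the right-hand plate (450,345). The neck on the can is open at (183,300). Lowering it now.

drive_tool --moves '[[[2.5, 1.5, 14], [0, 0, 0], 1], [[0, 0, 14], [0, 0, 0], 1], [[0, 0, 12], [0, 0, 0], 1], [[0, 0, 8], [0, 0, 0], 1], [[0, 0, 4], [0, 0, 0], 1], [[0, 0, 0], [0, 0, 0], 1], [[0, 0, 0], [0, 0, 0], 1]]'

```text
time_s: 11.55
tool_pos: [0.4522, -0.3478, 0.0558]
tool_rot: [179.9, -0.1, 18.2]
force: [0.1, -1.1, -0.7]
grip_width: 0.0135
grasp_force: 25.0
```

drive_tool --moves '[[[0, 0, 1.5], [0, 0, 0], 1], [[0, 0, 1], [0, 0, 0], 1], [[0, 0, 1], [0, 0, 0], 1], [[0, 0, 0], [0, 0, 0], 1]]'

```text
time_s: 11.88
tool_pos: [0.4528, -0.3481, 0.0541]
tool_rot: [179.8, -0.2, 18.2]
force: [-2.4, 1.1, 8.8]
grip_width: 0.0141
grasp_force: 25.0
```

Contact at about 10 N. I'll soften the grip, then open.

drive_tool --moves '[[[0, 0, -1], [0, 0, 0], 1], [[0, 0, 0], [0, 0, 0], 1], [[0, 0, 0], [0, 0, 0], 1]]' --newtons 3

```text
time_s: 12.13
tool_pos: [0.4527, -0.3481, 0.054]
tool_rot: [179.8, -0.2, 18.2]
force: [-0.5, -0.2, 3.7]
grip_width: 0.0141
grasp_force: 3.0
```

```bash
python3 go.py; python3 -c "
from h import *
snap('scene','s4');snap('side','s5')
p,_,_=load('pics/s5.npz');q,_,_=load('pics/s4.npz'); cv2.imwrite('pics/s4c.png',np.hstack([cv2.resize(p[130:230,300:400],(400,400),interpolation=cv2.INTER_CUBIC),cv2.resize(q[80:180,150:250],(400,400),interpolation=cv2.INTER_CUBIC)]))"
```

```text
to vertical [ 0.0028 -0.0028  0.    ] shift to above plate, mm [-0.3 -1.2 -0. ] [ 0.4527 -0.3481  0.054 ] [179.8  -0.2  18.2] q [ 30.  18.   5. 107.  -2.  55. -35.] F [-0.51 -0.23  3.65] 0.01410341870641936
```

View pics/s4c.png

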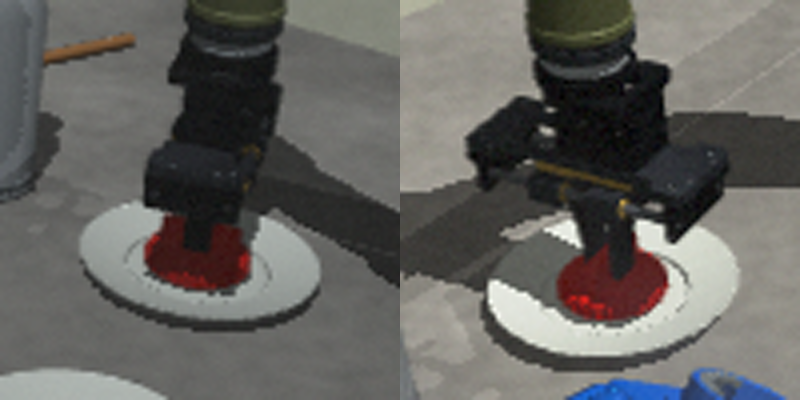

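The cap rests flat near the plate's middle (side crop (198,265), scene crop (612,285)). Opening and retreating.

drive_tool --moves '[[[0, 0, 0], [0, 0, 0], 0.75], [[0, 0, 0], [0, 0, 0], 0.7], [[0, 0, 0], [0, 0, 0], 0.6], [[0, 0, 0], [0, 0, 0], 0.5], [[0, 0, 0], [0, 0, 0], 0.5], [[0, 0, -5], [0, 0, 0], 0.5], [[0, 0, -15], [0, 0, 0], 0.5], [[0, 0, -25], [0, 0, 0], 0.5], [[0, 0, -30], [0, 0, 0], 0.5], [[0, 0, -30], [0, 0, 0], 0.5], [[0, 0, -30], [0, 0, 0], 0.5], [[0, 0, 0], [0, 0, 0], 0.5]]'

```text
time_s: 13.23
tool_pos: [0.4548, -0.3497, 0.1953]
tool_rot: [179.4, -0.5, 18.2]
force: [0.5, -0.6, -0.2]
grip_width: 0.0437
grasp_force: 0.0
```

```bash
python3 go.py; python3 -c "
from h import *
snap('side','s6');p,d,z=load('pics/s6.npz');W=world(d,z);b=p.astype(int)
m=(b[...,2]>80)&(b[...,2]>2*b[...,1])&(b[...,2]>2*b[...,0])&(np.hypot(W[...,0]-.452,W[...,1]+.347)<.1)&(d>0)
A=W[m];print(m.sum(),cv2.minAreaRect(A[:,:2].astype(np.float32)),np.histogram(A[:,2],10))
r=(np.hypot(W[...,0]-.452,W[...,1]+.347)<.13)&(W[...,2]>.016)&(W[...,2]<.028)&(b.min(-1)>90)&(d>0);print(cv2.minEnclosingCircle(W[r][:,:2].astype(np.float32)))
cv2.imwrite('pics/s6c.png',cv2.resize(p[80:280,180:420],None,fx=3,fy=3,interpolation=cv2.INTER_CUBIC))"; python3 fit2.py s6|head -2
```

```text
to vertical [ 0.0104 -0.0088  0.    ] shift to above plate, mm [-1.8 -3.4 -0.1] [ 0.4548 -0.3497  0.1953] [179.4  -0.5  18.2] q [ 30.  10.   6.  99.  -1.  70. -36.] F [ 0.46 -0.56 -0.16] 0.043745711361248996
361 ((0.44675683975219727, -0.3323189914226532), (0.08295838534832001, 0.061481401324272156), 25.912141799926758) (array([17, 25, 73, 82, 44, 23, 18, 25, 29, 25]), array([0.01313081, 0.01740353, 0.02167624, 0.02594895, 0.03022166,
       0.03449438, 0.03876709, 0.0430398 , 0.04731251, 0.05158523,
       0.05585794]))
((0.44946134090423584, -0.3462435007095337), 0.1015627458691597)
s6 3690 zhist [ 0.677 -0.014  0.171] ((0.6671910285949707, -0.03394144028425217), (0.13402855396270752, 0.2450900673866272), 87.70152282714844)
  top 650 ((0.6951237916946411, -0.02964569628238678), (0.18299725651741028, 0.11783678084611893), 1.756961464881897)
```

View pics/s6c.png

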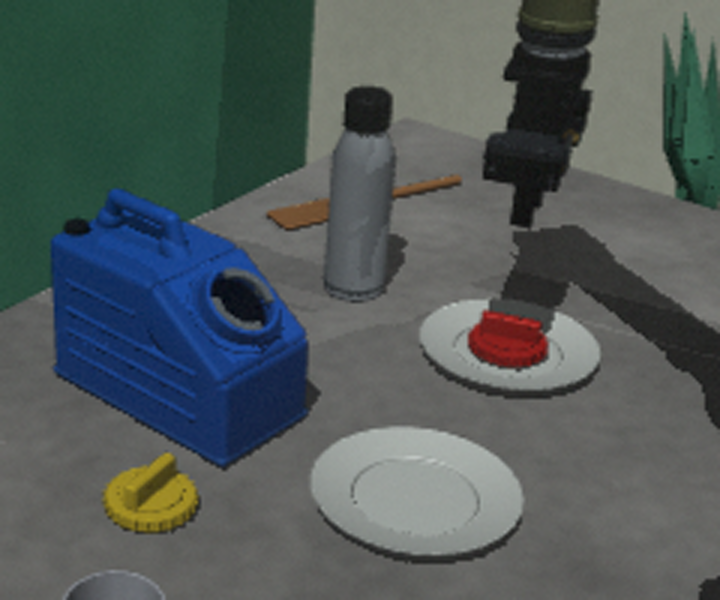

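The cap stands upright in the middle of the plate (508,340), the can is unmoved with its neck open, and the gripper is clear.

```bash
python3 -c "
from cell import env
print(env.sign_off())"
```

```text
the job is handed in; nothing more can be done
None
```

The red cap is off the can and standing upright near the middle of the right-hand plate; can and plate read unmoved in the last side view, nothing touched the flask, funnel or cup that I saw, and the job is handed in at about 13 s (no verdict was returned).

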